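# Close the stamp tub with the lid that snaps on

## Robot

A 6-joint arm with a two-finger parallel gripper is mounted at the origin on the work surface. World frame = base frame: x ahead of the robot, y to its left, z up, the work surface at z = 0. Lengths are in mm, angles in degrees, forces in N, time in s.
With the tool pointing down it reaches from about 300 to 850 mm from the base axis. Payload 4.2 kg.
Tool frame: the origin (TCP) lies midway between the tips of the shut fingers; the grasp point (between the pads) lies 19 mm behind it (env.grip_depth is the distance from the TCP to the grasp point, in mm); z points along the fingers, y is the line along which they close (so a half turn about z gives the same grasp; the last joint's range is limited). The gripper opens to 91 mm and grips with 3 to 60 N. Pads are 32 mm wide; open, the fingers measure 118 mm over their backs; the gripper's body (76 mm by 178 mm) begins 60 mm behind the grasp point.
Start: joints at [63.827, 18.312, 89.639, -0, 72.044, -1.146], TCP at [243.254, 521.029, 213.976] pointing down, gripper open.
Joint ranges: [-177.97, 177.97], [-48.28, 115.42], [12.27, 149.76], [-77.06, 257.06], [2.81, 150.46], [-146.56, 146.56]. Speed limits (degrees/s): [147.25, 147.25, 180, 180, 180, 180].

## Interface

Orientations are given as [roll, pitch, yaw] about the fixed x, y, z axes, in that order (R = Rz(yaw) Ry(pitch) Rx(roll)).
In Python, from workcell import env, eyes gives the robot as it stands.
- The arm moves only by the tool send_rows, never from a script. Its argument "motion" is a list of rows, each a list of 7 numbers: the shift along the world's x, y, z normalised to -1 to 1, where 1 is 0.5 m, then the turn, a rotation vector about the world's x, y, z normalised to -1 to 1, where 1 is 60 degrees, then the opening, from -1 (shut) to 1 (fully open). A call has 1 to 20 rows; each row is the pose to reach, as a shift and turn from the pose commanded when the call began; what a row does not reach only later rows make up. A row lasts 1/8 s, in which the tool goes at most 62.5 mm and 10.7 degrees, less where a joint would pass 70% of its speed; a pose out of reach is approached as far as the arm can. A call with a number of a shift or a turn outside -1 to 1 is refused whole. A call with a gripper value outside its range is refused whole. The fingers move at their own pace and stop on an object; "squeeze" is the grip in N (left out, the last holds). Time passes only in rows, so rows that repeat a pose let the fingers close. It gives the time, the measured TCP pose, the force, the opening and the grip force at its end, in the units of the state.
- env.state(): the state, without advancing time (a new reading comes with each control period).
- eyes.grab_frame(name): name is "scene" or "side" or "wrist"; returns a dict with "pixels" (420x560x3 uint8, red, green, blue), "depth" (420x560 float32, mm along the optical axis (not along the pixel's ray), 0 where there is no reading), "fx", "fy", "cx", "cy" (pixels), "R" (3x3) and "t" (3): a world point X has camera coordinates R X + t; the wrist camera has in their place "T_tool_cam" (4x4, takes a point from camera to tool coordinates, whose origin is the TCP and whose axes are the flange's). Camera axes: x right, y down, z forward; pixel columns grow to the right and rows downward; lengths in mm; the calibration is good to about 2 mm. The wrist camera is an equidistant fisheye: a pixel r from the principal point sees the ray r / f radians off the axis. A picture is of the moment at which its call begins: read the wrist's pose just before it.
- env.job_done(): hands the job in; it is judged then, once.
The state is a dict: "time_s": time; "qpos": joint angles; "qvel": joint speeds; "effort": joint torques, N m; "ee_pos": TCP position; "ee_rot": TCP orientation; "force": force on the tool from outside, world axes, zero at the start; "torque": the same for the moment, N m; "gripper_width": finger opening in mm; "gripper_force": force on a finger pad.
Only numpy, scipy, OpenCV 4.12 (cv2) and the standard library are available. Lean on these libraries where they do the work, as an engineer would, in place of code of your own. Each camera call takes 0.05 s, during which the arm holds its last target. There are 200 camera calls.

## Task

Put the wooden cookie stamp into the white tub on the angled stand, then find by trying which of the three blue lids fits that tub and press it on until both clips snap and it lies flush on the rim. Leave the two lids that do not fit lying flat on the bench, handle up, and do not disturb the other things.

Things in the scene. Friction and masses are not known exactly. Their poses are not given: they have to be found in the camera images.
- tub: white open tub, fixed on a steel stand (foot 170 x 170 mm), leaning 30 degrees so that its mouth faces up and away from the robot. Outside 100 (x) x 140 (y) x 100 (z) mm, walls and floor 4 mm. Origin: centre of the floor's outside, 50 mm above the bench; z out through the mouth, x down the slope, y along the long side. With the right lid home, the lid's origin is at z 84 mm, its x, y along the tub's
- tub_mouth (a point): centre of the tub's mouth, level with the rim, 100 mm along z from the tub's origin, same axes. Mouth 92 (x) x 132 (y) mm: 2 mm play all round for the right lid, which goes straight in along -z (either way round)
- clip_l (a joint): orange sprung clip inside the tub's +y end wall; its roller nose stands 4.5 mm into the mouth, 8.5 mm below the rim. Metres pushed outward: 0 at rest, up to 0.006. The right lid meets the two clips after about 7 mm of entry and snaps past them before 16 mm, for 5 to 15 N in all
- clip_r (a joint): the same clip in the tub's -y end wall
- lid_1: blue lid, one of three alike from above; one fits the tub: find it by trying. Flange 114 (x) x 154 (y) x 5 mm over a 16 mm deep plug; central fin handle 60 (x) x 20 (y) mm, 36 mm tall. Origin: centre of the plug's underside (flange top at z 21, handle top at z 57 mm), z up through the handle. 0.18 kg. A half turn about z changes nothing. A wrong lid's plug is too big: it stops on the rim, flange 16 mm off it
- lid_2: blue lid, one of three alike from above; one fits the tub: find it by trying. Flange 114 (x) x 154 (y) x 5 mm over a 16 mm deep plug; central fin handle 60 (x) x 20 (y) mm, 36 mm tall. Origin: centre of the plug's underside (flange top at z 21, handle top at z 57 mm), z up through the handle. 0.18 kg. A half turn about z changes nothing. A wrong lid's plug is too big: it stops on the rim, flange 16 mm off it
- lid_3: blue lid, one of three alike from above; one fits the tub: find it by trying. Flange 114 (x) x 154 (y) x 5 mm over a 16 mm deep plug; central fin handle 60 (x) x 20 (y) mm, 36 mm tall. Origin: centre of the plug's underside (flange top at z 21, handle top at z 57 mm), z up through the handle. 0.18 kg. A half turn about z changes nothing. A wrong lid's plug is too big: it stops on the rim, flange 16 mm off it
- stamp: wooden cookie stamp standing on the bench: round foot 64 mm across and 14 mm high, upright round handle 26 mm across on top, 58 mm high in all, 0.12 kg. Origin: centre of its underside, z up through the handle. It fits in the tub in any pose with the lid on
- mug: bystander: white mug, 76 mm wide, 85 mm high, origin under its centre
- brush: bystander: pastry brush lying down, 200 mm long; origin at its middle
- tin: bystander: steel tin, 74 mm wide, 100 mm high, origin under its centre
- scraper: bystander: yellow dough scraper lying flat, 110 x 150 x 12 mm, origin under its centre

How it is judged:
By the outcome, as a careful person would: the job done as asked, in the order asked, and still so for the second after the job is handed in, with the robot touching nothing.
It also fails if it takes over 72 s, if anything falls off the work surface, if the arm or the gripper's body presses on something with over 40 N, if the wrist force passes 120 N, or if a joint passes its speed limit or range.

## Working session

There is one attempt and no reset: what is moved stays moved. The work goes in short steps, Python scripts to look and compute and a tool call to move; the robot and the scene stay as the last step left them, time stands still between calls to the robot, and variables do not carry over. Pictures are saved under pics/ and viewed, at most 10 in all, crops included, and the job is handed in when it is done.

Besides the shell and the picture viewer there is one more tool, called by a JSON object that holds its "op" and its "data", one argument or row to a line. send_rows: Moves the arm, as the interface text tells. Its arguments: {"type":"object","properties":{"motion":{"type":"array"},"squeeze":{"type":"number"}},"required":["motion"]}

```bash
ls; mkdir -p pics
python3 - <<'E'
from workcell import env, eyes
import cv2, numpy as np
print(env.state()['time_s'])
for n in ("scene","side"):
    f=eyes.grab_frame(n); np.savez(f"pics/{n}0.npz",**f)
    cv2.imwrite(f"pics/{n}0.png",f["pixels"][:,:,::-1])
    R=np.array(f["R"]);t=np.array(f["t"]); print(n,-R.T@t,R[2],f["fx"],f["cx"],f["cy"])
E
```

```text
pics
0.0
scene [1583.22565479 -853.26731023 1233.4830531 ] [-0.58622327  0.4935706  -0.64244093] 533.3479897491547 266.9290610574374 215.16069102263486
side [  175.88865567 -1141.71442245  1447.43853441] [ 0.20912863  0.63148252 -0.74665591] 517.9451657050594 279.85432126647936 214.8259072550184
```

View pics/scene0.png

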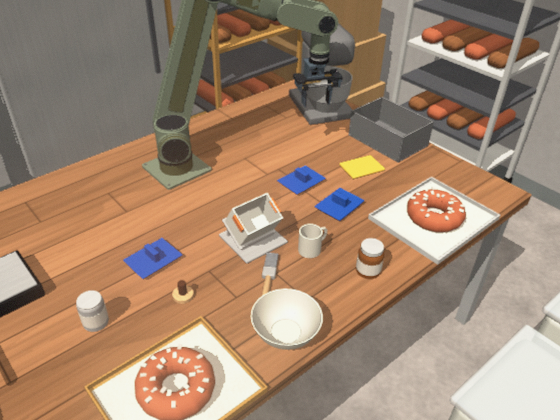

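View pics/side0.png

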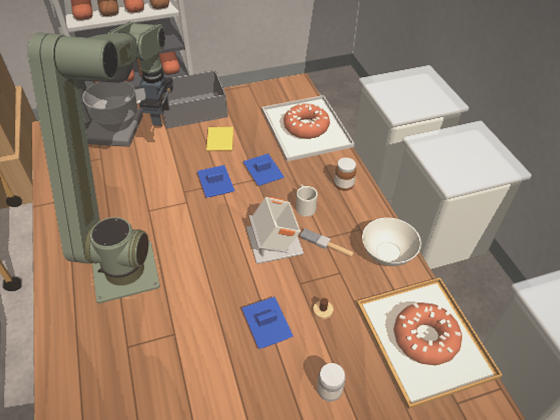

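The scene view shows the lids at px (302,180), (340,204) and (153,257), the stamp at (182,290), the tub at (253,220) and the mug at (311,240). In the side view they are at (215,180), (263,169), (266,321), stamp (322,307) and tub (275,225).

```bash
cat > h.py <<'E'
import numpy as np, cv2
def world(f):
    "world point of every pixel from depth"
    d=f["depth"].astype(float); v,u=np.indices(d.shape)
    c=np.stack([(u-f["cx"])/f["fx"]*d,(v-f["cy"])/f["fy"]*d,d],-1)
    return (c-f["t"])@np.array(f["R"])
def ray(f,u,v):
    R=np.array(f["R"]); d=R.T@np.array([(u-f["cx"])/f["fx"],(v-f["cy"])/f["fy"],1]); return -R.T@f["t"],d/np.linalg.norm(d)
def onplane(f,u,v,z):
    o,d=ray(f,u,v); return o+d*(z-o[2])/d[2]
def tri(r1,r2):
    A=[];b=[]
    for o,d in (r1,r2):
        P=np.eye(3)-np.outer(d,d);A.append(P);b.append(P@o)
    return np.linalg.solve(sum(A),sum(b))
def hsvmask(f,lo,hi):
    return cv2.inRange(cv2.cvtColor(np.ascontiguousarray(f["pixels"]),cv2.COLOR_RGB2HSV),lo,hi)
E
python3 - <<'E'
from h import *
np.set_printoptions(precision=1,suppress=True)
for n in ("scene","side"):
    f=dict(np.load(f"pics/{n}0.npz")); W=world(f)
    def blobs(name,lo,hi,amin):
        m=hsvmask(f,lo,hi); k,l,s,c=cv2.connectedComponentsWithStats(m)
        for i in range(1,k):
            if s[i,4]<amin: continue
            P=W[(l==i)&(f["depth"]>0)]
            if np.hypot(*(np.median(P,0)[:2]))>1000: continue
            if name=="blue":
                fl=P[(P[:,2]<32)&(P[:,2]>10)]; tp=P[P[:,2]>48]
                r=cv2.minAreaRect(fl[:,:2].astype(np.float32))
                print(n,name,c[i],"flange z",np.median(fl[:,2]),r,"top",np.median(tp,0),np.percentile(P[:,2],99))
            else: print(n,name,c[i],s[i,4],"med",np.median(P,0),"min",P.min(0),"max",P.max(0))
    blobs("blue",(105,150,60),(125,255,255),100)
    blobs("orange",(3,180,150),(14,255,255),6)
    x0,y0,x1,y1=(165,270,205,305) if n=="scene" else (308,292,338,322)
    Q=W[y0:y1,x0:x1].reshape(-1,3); 
    for a,b in((8,18),(40,70)):
        q=Q[(Q[:,2]>a)&(Q[:,2]<b)]; print(n,"stamp",a,len(q),q.min(0),q.max(0),np.median(q,0))
    x0,y0,x1,y1=(215,190,290,260) if n=="scene" else (240,190,305,262)
    Q=W[y0:y1,x0:x1].reshape(-1,3); q=Q[Q[:,2]>20]; print("tub",q.min(0),q.max(0))
    cv2.imwrite(f"pics/c_{n}.png",cv2.resize(f["pixels"][y0-15:y1+15,x0-15:x1+30,::-1],None,fx=5,fy=5,interpolation=2))
a,b=cv2.imread("pics/c_scene.png"),cv2.imread("pics/c_side.png")
h=min(a.shape[0],b.shape[0]); j=np.hstack([a[:h],b[:h]]); print(j.shape); cv2.imwrite("pics/tub0.png",cv2.resize(j,(800,int(h*800/j.shape[1]))))
E
```

```text
scene blue [300.9 179.5] flange z 20.128014621020622 ((394.3775634765625, 321.0030517578125), (153.56051635742188, 117.95903778076172), 89.86431884765625) top [398.  314.6  55.5] 58.80067467170923
scene blue [339.3 203.8] flange z 20.616249841235444 ((592.4988403320312, 325.8777160644531), (113.88157653808594, 159.43014526367188), 7.442531585693359) top [592.8 320.7  55.3] 60.096599767095185
scene stamp 8 181 [ 494.4 -381.8    8.2] [ 619.1 -317.9   17.7] [ 597.3 -355.3   12.7]
scene stamp 40 74 [ 574.  -362.8   41.2] [ 601.5 -335.7   61.2] [ 591.  -350.9   54. ]
tub [ 445.  -853.3   20.1] [1583.2   51.3 1233.5]
side stamp 8 175 [ 551.4 -381.8    8. ] [ 619.2 -299.    17.7] [ 577.7 -359.2   13.2]
side stamp 40 64 [ 571.4 -366.    40.3] [ 596.6 -337.7   65.7] [ 582.7 -353.9   53.6]
tub [  175.9 -1141.7    20.2] [ 689.3  124.1 1447.4]
(500, 1150, 3)
```

View pics/tub0.png

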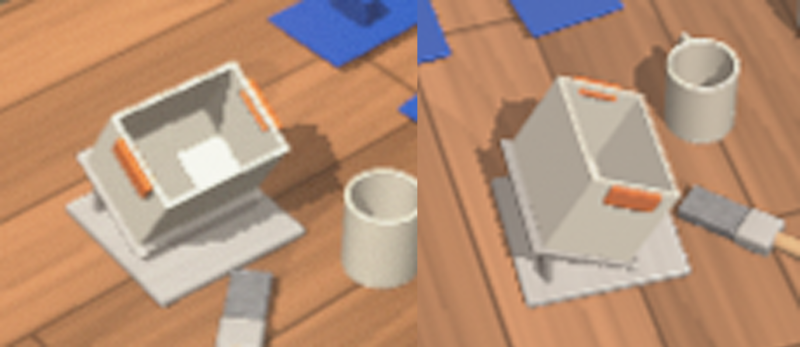

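Scene crop: rim corners at about (113,117), (236,64), (287,148), (166,208). Side crop: the same corners at (596,182), (560,76), (645,88), (676,193). The brush lies just +x of the stand and the mug is beyond it.

Run:
```python
from h import *
np.set_printoptions(precision=1,suppress=True)
F={n:dict(np.load(f"pics/{n}0.npz")) for n in("scene","side")}
k=800/1150*5
A=[(113,117),(236,64),(287,148),(166,208)];B=[(596,182),(560,76),(645,88),(676,193)]
P=[]
for a,b in zip(A,B):
    P.append(tri(ray(F["scene"],200+a[0]/k-.4,175+a[1]/k-.4),ray(F["side"],225+(b[0]-417.4)/k-.4,175+b[1]/k-.4)))
P=np.array(P);print("rim",P,"centre",P.mean(0)); y=(P[1]+P[2]-P[0]-P[3])/2;x=(P[2]+P[3]-P[0]-P[1])/2
print("y",y,np.linalg.norm(y),"x",x,np.linalg.norm(x),"yaw",np.degrees(np.arctan2(-y[0],y[1])),"tilt",np.degrees(np.arctan2(-x[2],np.hypot(*x[:2]))))
for n,f in F.items():
    W=world(f); m=hsvmask(f,(100,140,30),(130,255,255))
    kk,l,s,c=cv2.connectedComponentsWithStats(m)
    for i in range(1,kk):
        if s[i,4]<150: continue
        q=W[(l==i)&(f["depth"]>0)]; fl=q[(q[:,2]<30)&(q[:,2]>12)]; tp=q[q[:,2]>50]
        if len(fl)<50: continue
        r=cv2.minAreaRect(fl[:,:2].astype(np.float32))
        print(n,c[i],np.median(fl[:,2]),np.round(r[0],1),np.round(r[1],1),round(r[2],1),"top",np.median(tp,0),len(tp))
        # contour on measured flange plane
        cn=max(cv2.findContours((l==i).astype(np.uint8),0,1)[0],key=cv2.contourArea)[:,0]
```

```text
rim [[508.4 -95.3 159.6]
 [516.6  45.6 158.3]
 [603.9  36.6 118.4]
 [590.4 -96.8 109.8]] centre [554.8 -27.4 136.5]
y [ 10.8 137.1   3.6] 137.6149872088373 x [ 84.7  -5.3 -44.8] 95.9507634949131 yaw -4.520220254526995 tilt 27.826491279401324
scene [300.9 179.4] 20.126564866810327 [394.4 321. ] [153.6 118. ] 89.9 top [397.7 314.   55.3] 53
scene [339.2 203.7] 20.58117484384024 [591.2 326.9] [116.2 161.8] 7.4 top [591.4 321.1  55.6] 73
scene [151.2 258.2] 19.73565474438724 [ 403.2 -340.9] [115.3 151.7] 3.6 top [ 403.5 -343.1   55.7] 56
side [263.6 170. ] 20.055190581480858 [588.6 320.7] [113.  156.5] 6.5 top [588.4 324.2  55.4] 47
side [215.7 181.7] 20.002193339825403 [390.3 314.7] [108.1 155.8] 0.3 top [389.4 316.2  55.9] 47
side [267.3 323.2] 20.092252261977656 [ 399.4 -346.1] [110.3 152.5] 3.6 top [ 401.6 -344.8   55.9] 86
```

```bash
cat >> h.py <<'E'
from scipy.spatial.transform import Rotation as Rn
ZT=np.array([.5,0,.866])
def tiltrot(yaw):
    "tool rotation: z into the tub, y along tub y"
    z=Rn.from_euler('z',yaw,degrees=True).apply([-.5,0,-.8660254]); y=Rn.from_euler('z',yaw,degrees=True).apply([0,1,0])
    return Rn.from_matrix(np.stack([np.cross(y,z),y,z],1))
def downrot(yaw):
    y=Rn.from_euler('z',yaw,degrees=True).apply([0,1,0]); z=np.array([0,0,-1.]); return Rn.from_matrix(np.stack([np.cross(y,z),y,z],1))
def pose(s): return np.array(s["ee_pos"]),Rn.from_euler('xyz',s["ee_rot"],degrees=True)
def flip(r): return r*Rn.from_euler('z',180,degrees=True)
def move(p0,r0,p,r):
    "normalised row and rows needed"
    a=(r*r0.inv()).as_rotvec(degrees=True); b=((flip(r))*r0.inv()).as_rotvec(degrees=True)
    if np.linalg.norm(b)<np.linalg.norm(a): a=b
    d=np.array(p)-p0
    print("shift",np.round(d/500,4),"turn",np.round(a/60,4),"rows",max(np.linalg.norm(d)/62.5,np.linalg.norm(a)/10.7).round(1))
E
python3 - <<'E'
from h import *
from workcell import env,eyes
np.set_printoptions(precision=3,suppress=True)
s=env.state();print(s["ee_pos"],s["ee_rot"],s["force"],s["gripper_width"])
f=eyes.grab_frame("wrist");print(f["T_tool_cam"],f["fx"],f["cx"],f["cy"])
p,r=pose(s)
m=np.array([555,-27,136.5]); t=tiltrot(-4)
zt=-t.as_matrix()[:,2]
for h in (150,): move(p,r,m+h*zt,t); print(m+h*zt)
E
```

```text
[243.042 520.612 213.215] [-179.91     0.     154.975] [-0.666  1.372 -0.084] 91.54264265684152
[[  -0.      -0.96    -0.279   80.77 ]
 [   1.      -0.001    0.001    0.172]
 [  -0.001   -0.279    0.96  -171.748]
 [   0.       0.       0.       1.   ]] 325.19226210127806 276.177204891637 206.7097063130638
shift [ 0.774 -1.106  0.106] turn [0.127 0.486 0.342] rows 10.8
[629.817 -32.232 266.404]
```

{"op": "send_rows", "data": {
  "motion": [
    [0.06,-0.1,0.08,0.01,0.04,0.03,0],
    [0.4,-0.55,0.12,0.06,0.24,0.17,0],
    [0.4,-0.55,0.12,0.06,0.24,0.17,0],
    [0.4,-0.55,0.12,0.06,0.24,0.17,0],
    [0.4,-0.55,0.12,0.06,0.24,0.17,0],
    [0.4,-0.55,0.12,0.06,0.24,0.17,0],
    [0.4,-0.55,0.12,0.06,0.24,0.17,0]
  ]
}}

```text
time_s: 1.02
ee_pos: [445.1, 243.8, 273.7]
ee_rot: [-178.4, -14.7, 164.7]
force: [-0.2, 0.5, 0.4]
gripper_width: 45.4
gripper_force: 0.0
```

Run:
```python
from h import *
from workcell import env,eyes
np.set_printoptions(precision=3,suppress=True)
s=env.state();print(s["time_s"],s["ee_pos"],s["ee_rot"])
p,r=pose(s); m=np.array([555,-27,136.5]); t=tiltrot(-4)
move(p,r,m-150*t.as_matrix()[:,2],t)
```

```text
1.025 [445.055 243.809 273.724] [-178.425  -14.712  164.745]
shift [ 0.369 -0.552 -0.015] turn [0.067 0.247 0.176] rows 5.3
```

{"op": "send_rows", "data": {
  "motion": [
    [0.37,-0.552,-0.015,0.067,0.247,0.176,0],
    [0.37,-0.552,-0.015,0.067,0.247,0.176,0],
    [0.37,-0.552,-0.015,0.067,0.247,0.176,0],
    [0.37,-0.552,-0.015,0.067,0.247,0.176,0],
    [0.37,-0.552,-0.015,0.067,0.247,0.176,0],
    [0.37,-0.552,-0.015,0.067,0.247,0.176,0],
    [0.37,-0.552,-0.015,0.067,0.247,0.176,0],
    [0.37,-0.552,-0.015,0.067,0.247,0.176,0]
  ]
}}

```text
time_s: 2.02
ee_pos: [627.7, -28.3, 266.6]
ee_rot: [179.8, -30.0, 176.4]
force: [0.4, 0.4, 0.1]
gripper_width: 45.6
gripper_force: 0.0
```

Run:
```python
from h import *
from workcell import env,eyes
np.set_printoptions(precision=2,suppress=True)
s=env.state();print(s["time_s"],s["ee_pos"],s["ee_rot"],s["qpos"])
f=eyes.grab_frame("wrist"); np.savez("pics/w1.npz",p=s["ee_pos"],e=s["ee_rot"],**f)
cv2.imwrite("pics/w1.png",f["pixels"][:,:,::-1])
```

```text
2.025 [627.74 -28.26 266.57] [179.81 -30.04 176.42] [ -3.7   39.97  51.61   0.15 118.46 -90.03]
```

View pics/w1.png

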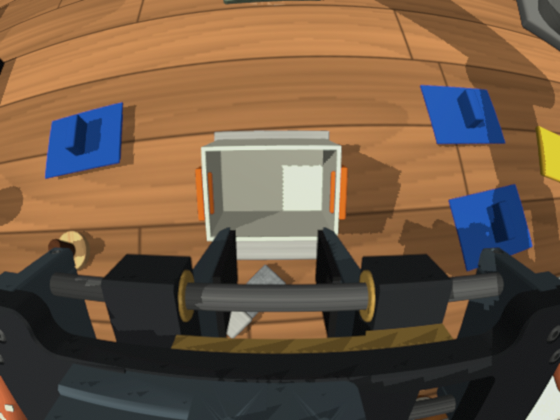

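The wrist view shows the tub mouth with corners about (203,147), (341,147), (345,238), (207,240). The clips are orange at x≈204 and 338, with lids on both sides and the stamp at (70,247).

Run:
```python
import numpy as np
np.set_printoptions(linewidth=200)
f=np.load("pics/w1.npz"); g=f["pixels"].astype(int).min(2); d=f["depth"]
for r in (155,162,228): print(r,g[r,196:226],g[r,328:350])
for c in (230,255,270,300,315): print(c,g[126:160,c],g[205:262,c])
print(d[128:160,270].round(0),d[232:244,270].round(0))
```

```text
155 [ 83  83  82  81 103 157 203 212 198 154 101  83  84  84  84  84  84  84  84  84  85  84  84  86 103 128 139 140 141 140] [ 66  66  71  82 101 121 126 127 149 189 212 212 183 118  63  49  50  50  50  51  49  51]
162 [ 78  78  77  76  91 140 190 210 205 167 115  86  83  84  85  84  84  85  84  84  84  85  83  85  95 121 137 141 141 140] [125 125 125 125 125 125 125 131 161 198 213 208 166  98  56  51  51  52  51  52  52  51]
228 [ 63  64  63  63  63  62  62  61  63 107 176 207 208 181 114  81  83  85  89  95  96  96  96  96  96  96  94  90  80  73] [ 96 111 121 124 124 140 185 208 210 187 104  44  42  42  42  43  43  43  42  42  43  43]
230 [ 75  75  72  62  68 116 157 172 173 170 169 171 163 139 121 120 120 119 119 136 182 208 212 204 174 147 140 140 140 141 140 141 141 140] [138 139 139 139 139 134 110  98  97  97  96  97  96  96  96  96  96  96  96  96  97  95  85  81  73  42  23  19  18  19  19  18  18  18  19  14  16  16  16  15  16  13   9  12  14  13  12  12  12
  12  14  12  13  11  14  13  12]
255 [ 75  66  53  58 109 159 170 170 169 169 170 170 154 131 121 119 119 119 12
[... 936 characters left out ...]
3 197 210 204 185 172 173 174 175 176 173 169 168 171 174 175 177 181
 181 177 173 165 140  94  67  62]
315 [ 50  61  74  81 106 158 173 173 171 171 173 171 153 128 120 119 120 119 132 175 206 214 210 185 153 144 143 144 144 143 142 143 143 143] [210 210 211 211 203 165 130 120 120 120 120 120 120 120 120 120 120 119 120 120 121 120 120 119 120 121 120 121 121 120 124 153 197 207 200 180 169 169 168 170 171 167 164 162 164 166 166 168 170
 170 166 160 149 120  80  58  51]
[498. 496. 497. 410. 411. 409. 410. 410. 412. 411. 408. 392. 378. 364. 352. 337. 327. 318. 316. 317. 316. 316. 413. 413. 413. 412. 412. 414. 413. 414. 414. 416.] [355. 352. 350. 349. 345. 343. 342. 342. 343. 446. 443. 443.]
```

```bash
cat >> h.py <<'E'
def wray(f,u,v,p=None,r=None):
    "wrist-camera ray(s) in world"
    if p is None: p=f["p"];r=Rn.from_euler('xyz',f["e"],degrees=True)
    u,v=np.atleast_1d(u).astype(float)-f["cx"],np.atleast_1d(v).astype(float)-f["cy"]
    th=np.hypot(u/f["fx"],v/f["fy"]); k=np.sinc(th/np.pi)
    d=np.stack([u/f["fx"]*k,v/f["fy"]*k,np.cos(th)],-1)
    T=np.array(f["T_tool_cam"]); return r.apply(T[:3,3])+p, r.apply(d@T[:3,:3].T)
def ridge(g,lo=185):
    i=np.arange(len(g)); w=np.clip(g-lo,0,None).astype(float); return (w*i).sum()/w.sum()
def rimfit(f,rows_l,rows_r,cols_t,cols_b,xl,xr,yt,yb):
    "mean rim-centreline points of the four sides, pixel lists"
    g=f["pixels"].astype(int).min(2); S=[]
    S.append([(xl[0]+ridge(g[r,xl[0]:xl[1]]),r) for r in rows_l]); S.append([(xr[0]+ridge(g[r,xr[0]:xr[1]]),r) for r in rows_r])
    S.append([(c,yt[0]+ridge(g[yt[0]:yt[1],c])) for c in cols_t]); S.append([(c,yb[0]+ridge(g[yb[0]:yb[1],c])) for c in cols_b])
    return [np.array(s) for s in S]
E
python3 - <<'E'
from h import *
np.set_printoptions(precision=2,suppress=True)
f=dict(np.load("pics/w1.npz"))
S=rimfit(f,list(range(153,165))+list(range(224,232)),list(range(153,165))+list(range(224,232)),range(220,330,3),range(250,312,3),(196,216),(328,350),(140,156),(230,242))
T=tiltrot(-4); zt=-T.as_matrix()[:,2]; m=np.array([555,-27,136.6]); yt=T.as_matrix()[:,1]; xt=np.cross(yt,zt)
L=[]
for s in S:
    o,d=wray(f,s[:,0],s[:,1]); X=o+d*(((m-o)@zt)/(d@zt))[:,None]
    q=np.stack([(X-m)@xt,(X-m)@yt],1); L.append(q); vx,vy,x0,y0=cv2.fitLine(q.astype(np.float32),2,0,.01,.01).ravel()
    print(q.mean(0),"dir",np.degrees(np.arctan2(vy,vx)))
# depth check of plane
d=f["depth"]; pts=[]
for s in S:
    for u,v in s:
        z=d[int(round(v)),int(round(u))]; o,r=wray(f,u,v); pts.append((o+r[0]*z/np.array(f["T_tool_cam"])[:3,:3].T.dot(Rn.from_euler('xyz',f["e"],degrees=True).inv().apply(r[0]))[2]-m)@np.stack([xt,yt,zt],1))
pts=np.array(pts);print("depth z along tub z",np.median(pts[:,2]))
A=np.c_[pts[:,:2],np.ones(len(pts))];print(np.linalg.lstsq(A,pts[:,2],rcond=None)[0])
E
```

```text
[-10.51 -68.43] dir 0.72421247
[-11.27  67.24] dir 0.9265261
[-50.84   2.4 ] dir -89.12923
[45.08  9.24] dir -88.82474
depth z along tub z -0.5280161226160109
[-0.12 -0.    1.03]
```

Run:
```python
from h import *
from workcell import env
np.set_printoptions(precision=4,suppress=True)
f=dict(np.load("pics/scene0.npz"));print("tin",onplane(f,92,298,100),"mug",onplane(f,311,230,85))
p,r=pose(env.state()); t=downrot(-3)
move(p,r,[587,-352,170],t);move(p,r,[587,-352,26],t)
```

```text
tin [ 514.6505 -588.4287  100.    ] mug [683.8244  91.4101  85.    ]
shift [-0.0813 -0.6477 -0.1938] turn [-0.0315 -0.4993  0.01  ] rows 5.4
shift [-0.0813 -0.6477 -0.4818] turn [-0.0315 -0.4993  0.01  ] rows 6.5
```

{"op": "send_rows", "data": {
  "motion": [
    [-0.03,-0.12,0.02,0,-0.1,0,0.3],
    [-0.08,-0.4,0.0,-0.02,-0.3,0,0.3],
    [-0.08,-0.648,-0.19,-0.03,-0.5,0.01,0.3],
    [-0.08,-0.648,-0.19,-0.03,-0.5,0.01,0.3],
    [-0.08,-0.648,-0.19,-0.03,-0.5,0.01,0.3],
    [-0.08,-0.648,-0.19,-0.03,-0.5,0.01,0.3],
    [-0.081,-0.648,-0.3,-0.03,-0.5,0.01,0.3],
    [-0.081,-0.648,-0.4,-0.03,-0.5,0.01,0.3],
    [-0.081,-0.648,-0.482,-0.03,-0.5,0.01,0.3],
    [-0.081,-0.648,-0.482,-0.03,-0.5,0.01,0.3]
  ],
  "squeeze": 30
}}

```text
time_s: 3.32
ee_pos: [585.7, -351.0, 22.7]
ee_rot: [179.7, -0.3, 177.0]
force: [-0.5, 0.5, 0.9]
gripper_width: 59.3
gripper_force: 0.0
```

{"op": "send_rows", "data": {
  "motion": [
    [0,0,0,0,0,0,-1],
    [0,0,0,0,0,0,-1],
    [0,0,0,0,0,0,-1],
    [0,0,0,0,0,0,-1],
    [0,0,0.1,0,0,0,-1],
    [0,0,0.3,0,0,0,-1],
    [0,0,0.45,0,0,0,-1],
    [0,0,0.45,0,0,0,-1]
  ]
}}

```text
time_s: 4.32
ee_pos: [587.7, -354.3, 253.4]
ee_rot: [180.0, 0.2, 176.9]
force: [0.6, -0.2, -1.2]
gripper_width: 25.3
gripper_force: 30.0
```

Run:
```python
from h import *
from workcell import env
np.set_printoptions(precision=4,suppress=True)
s=env.state();p,r=pose(s);print(s["time_s"],p,s["ee_rot"],s["gripper_width"])
t=tiltrot(-3.1); zt=-t.as_matrix()[:,2]; m=np.array([552.5,-27.4,137.3])
move(p,r,m+70*zt,t);move(p,r,m-52*zt,t)
```

```text
4.325 [ 587.7317 -354.3423  253.4044] [179.9709   0.1662 176.8998] 25.298685487413692
shift [-0.0006  0.6501 -0.111 ] turn [0.0267 0.5021 0.0001] rows 5.3
shift [-0.1224  0.6567 -0.3223] turn [0.0267 0.5021 0.0001] rows 5.9
```

{"op": "send_rows", "data": {
  "motion": [
    [0,0.15,0.02,0.01,0.15,0,-1],
    [0,0.4,0.02,0.02,0.35,0,-1],
    [0,0.65,-0.05,0.027,0.5,0,-1],
    [0,0.65,-0.11,0.027,0.502,0,-1],
    [0,0.65,-0.11,0.027,0.502,0,-1],
    [0,0.65,-0.11,0.027,0.502,0,-1],
    [0,0.65,-0.11,0.027,0.502,0,-1],
    [-0.06,0.653,-0.215,0.027,0.502,0,-1],
    [-0.122,0.657,-0.322,0.027,0.502,0,-1],
    [-0.122,0.657,-0.322,0.027,0.502,0,-1],
    [-0.122,0.657,-0.322,0.027,0.502,0,-0.1],
    [-0.122,0.657,-0.322,0.027,0.502,0,-0.1],
    [-0.122,0.657,-0.322,0.027,0.502,0,-0.1],
    [-0.122,0.657,-0.322,0.027,0.502,0,-0.1],
    [-0.06,0.653,-0.215,0.027,0.502,0,-0.1],
    [0,0.65,-0.11,0.027,0.502,0,-0.1],
    [0,0.65,0,0.027,0.502,0,-0.1],
    [0,0.65,0,0.027,0.502,0,-0.1]
  ]
}}

```text
time_s: 6.58
ee_pos: [589.6, -29.0, 255.0]
ee_rot: [179.9, -29.5, 176.9]
force: [0.1, 0.2, 0.5]
gripper_width: 41.0
gripper_force: 0.0
```

Run:
```python
from h import *
from workcell import env,eyes
np.set_printoptions(precision=4,suppress=True)
s=env.state();p,r=pose(s);print(s["time_s"],p,s["ee_rot"],s["gripper_width"],s["force"])
f=eyes.grab_frame("wrist");cv2.imwrite("pics/w2.png",f["pixels"][:,:,::-1])
np.savez("pics/w2.npz",p=s["ee_pos"],e=s["ee_rot"],**f)
t=downrot(0)
move(p,r,[391.5,316.5,150],t);move(p,r,[391.5,316.5,27],t)
```

```text
6.575 [589.61   -29.0216 255.0255] [179.9044 -29.5372 176.9105] 41.02651565315107 [0.122  0.167  0.4799]
shift [-0.3962  0.691  -0.2101] turn [-0.0148 -0.4921  0.0508] rows 6.6
shift [-0.3962  0.691  -0.4561] turn [-0.0148 -0.4921  0.0508] rows 7.3
```

View pics/w2.png

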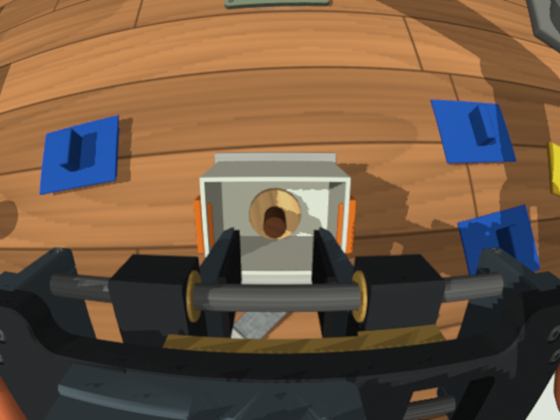

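The stamp is standing inside the tub at (275,215). Next is the nearest left lid.

{"op": "send_rows", "data": {
  "motion": [
    [-0.05,0.12,0.02,0,-0.1,0.01,0.1],
    [-0.2,0.35,0,0,-0.3,0.03,0.1],
    [-0.396,0.69,-0.21,-0.015,-0.492,0.05,0.1],
    [-0.396,0.69,-0.21,-0.015,-0.492,0.05,0.1],
    [-0.396,0.69,-0.21,-0.015,-0.492,0.05,0.1],
    [-0.396,0.69,-0.21,-0.015,-0.492,0.05,0.1],
    [-0.396,0.69,-0.21,-0.015,-0.492,0.05,0.1],
    [-0.396,0.691,-0.32,-0.015,-0.492,0.05,0.1],
    [-0.396,0.691,-0.41,-0.015,-0.492,0.05,0.1],
    [-0.396,0.691,-0.45,-0.015,-0.492,0.05,0.1],
    [-0.396,0.691,-0.45,-0.015,-0.492,0.05,0.1]
  ],
  "squeeze": 45
}}

```text
time_s: 8.0
ee_pos: [387.8, 315.3, 23.3]
ee_rot: [-179.8, -0.8, 180.0]
force: [-0.3, -0.8, 0.6]
gripper_width: 50.1
gripper_force: 0.0
```

{"op": "send_rows", "data": {
  "motion": [
    [0,0,0,0,0,0,-1],
    [0,0,0,0,0,0,-1],
    [0,0,0,0,0,0,-1],
    [0,0,0,0,0,0,-1],
    [0,0,0.1,0,0,0,-1],
    [0,0,0.25,0,0,0,-1],
    [0,0,0.5,0,0,0,-1],
    [0,0,0.5,0,0,0,-1],
    [0,0,0.5,0,0,0,-1]
  ]
}}

```text
time_s: 9.12
ee_pos: [391.1, 317.5, 279.9]
ee_rot: [179.7, -0.2, 180.0]
force: [1.0, -0.1, -1.7]
gripper_width: 19.6
gripper_force: 45.0
```

Run:
```python
from h import *
from workcell import env,eyes
s=env.state();p,r=pose(s);print(s["time_s"],p,s["ee_rot"],s["gripper_width"],s["gripper_force"],s["force"])
f=eyes.grab_frame("wrist");cv2.imwrite("pics/w3.png",f["pixels"][:,:,::-1])
np.savez("pics/w3.npz",p=s["ee_pos"],e=s["ee_rot"],**f)
```

```text
9.125 [391.08922155 317.52232966 279.91380335] [179.67935067  -0.18181768 179.95135393] 19.586309836148015 44.991175532341 [ 1.0403537  -0.14353459 -1.65595033]
```

View pics/w3.png

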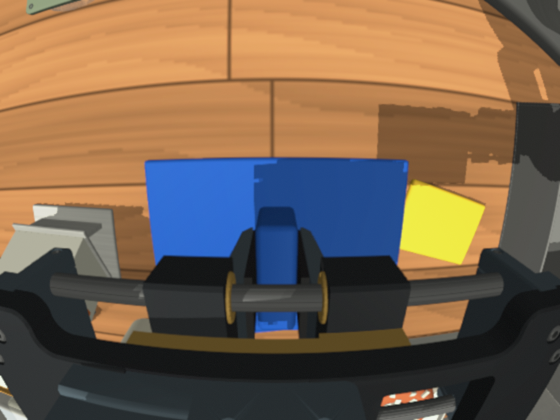

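Lid 1 is held, with its far flange edge running from (146,160) to (407,159). I'll work out its place in the tool frame.

```bash
cat >> h.py <<'E'
def lidinhand(f):
    "lid flange edges seen by the wrist camera -> tool-frame coordinates of flange corners (scale from 154 width), and line data"
    m=hsvmask(f,(100,140,40),(130,255,255)); k,l,s,c=cv2.connectedComponentsWithStats(m)
    px=np.ascontiguousarray(f["pixels"]).astype(float); b=px[:,:,2]-px[:,:,0]   # blue minus red
    def sub(a):   # first half-level crossing between outside (a[0]) and inside (a[-1])
        h=(a[:4].mean()+a[-4:].mean())/2; i=np.argmax(a>h); return i-1+(h-a[i-1])/(a[i]-a[i-1])
    big=m[120:250,100:460]>0; cols=np.where(big[60])[0]; x0,x1=cols[0]+100,cols[-1]+100
    rows=np.where(big[:,90])[0]; y0=rows[0]+120
    L=np.array([(x0-14+sub(b[r,x0-14:x0+14]),r) for r in range(y0+12,y0+75,3)])
    Rr=np.array([(x1+14-sub(b[r,x1-14:x1+15][::-1]),r) for r in range(y0+12,y0+75,3)])
    U=np.array([(c,y0-10+sub(b[y0-10:y0+12,c])) for c in range(x0+15,x1-15,4) if abs(c-262)>15])
    T=np.array(f["T_tool_cam"]); ln=[]
    for e in (L,Rr,U):
        o,d=wray(f,e[:,0],e[:,1],np.zeros(3),Rn.identity()); n=np.linalg.svd(d)[2][-1]; ln.append(n)
        res=np.abs(d@n).max()*170; print("res mm",round(res,2),end=" ")
    o=T[:3,3]; c1=np.cross(ln[0],ln[2]); c2=np.cross(ln[1],ln[2]); c1*=np.sign(c1[2]); c2*=np.sign(c2[2])
    c1/=c1[2];c2/=c2[2]; z=154/np.linalg.norm(c1-c2)
    return o+c1*z,o+c2*z
E
python3 - <<'E'
from h import *
np.set_printoptions(precision=2,suppress=True)
f=dict(np.load("pics/w3.npz")); print(lidinhand(f))
E
```

```text
res mm 0.12 res mm 0.21 res mm 0.09 (array([ 56.95, -75.91,   6.2 ]), array([57.22, 78.09,  6.2 ]))
```

```bash
cat >> h.py <<'E'
YAW=-3.1; TR=tiltrot(YAW); M=TR.as_matrix(); ZT=-M[:,2]; YT=M[:,1]; XT=np.cross(YT,ZT)
MOUTH=np.array([555,-27,136.6])-2.9*XT-0.6*YT   # as the wrist camera sees it
def tcp(h,lx,ly,dx=0,dy=0):
    "TCP for a lid held at tool-frame (lx,ly), h above the mouth along the tub axis"
    return MOUTH+h*ZT+dx*XT+dy*YT+lx*XT-ly*YT   # tool x = -XT
def tubframe(p,lx,ly):
    q=p-MOUTH; return np.array([q@XT-lx,q@YT+ly,q@ZT])
E
python3 - <<'E'
from h import *
from workcell import env
np.set_printoptions(precision=4,suppress=True)
s=env.state();p,r=pose(s); print(MOUTH,TR.as_euler('xyz',degrees=True))
move(p,r,tcp(70,.1,1.1),TR)
E
```

```text
[552.4598 -27.4633 138.05  ] [180.  -30.  176.9]
shift [ 0.3935 -0.6953 -0.1606] turn [ 0.0097  0.4952 -0.0486] rows 6.5
```

{"op": "send_rows", "data": {
  "motion": [
    [0.05,-0.1,0.02,0,0.1,0,-1],
    [0.2,-0.35,0.02,0,0.25,-0.02,-1],
    [0.39,-0.695,0,0.01,0.495,-0.049,-1],
    [0.394,-0.695,0,0.01,0.495,-0.049,-1],
    [0.394,-0.695,0,0.01,0.495,-0.049,-1],
    [0.394,-0.695,0,0.01,0.495,-0.049,-1],
    [0.394,-0.695,-0.1,0.01,0.495,-0.049,-1],
    [0.394,-0.695,-0.16,0.01,0.495,-0.049,-1],
    [0.394,-0.695,-0.16,0.01,0.495,-0.049,-1],
    [0.394,-0.695,-0.16,0.01,0.495,-0.049,-1],
    [0.394,-0.695,-0.16,0.01,0.495,-0.049,-1]
  ]
}}

```text
time_s: 10.55
ee_pos: [587.2, -30.5, 196.9]
ee_rot: [-179.8, -30.1, 176.9]
force: [-0.6, 0.5, -1.2]
gripper_width: 19.6
gripper_force: 45.0
```

```bash
cat > st.py <<'E'
from h import *
from workcell import env,eyes
import sys
np.set_printoptions(precision=4,suppress=True)
lx,ly=float(sys.argv[1]),float(sys.argv[2])
s=env.state();p,r=pose(s); print(s["time_s"],p,s["ee_rot"],"grip",s["gripper_width"],"F along tub z,x,y",np.array(s["force"])@np.stack([ZT,XT,YT],1),"T",np.array(s["torque"]))
print("lid in tub frame (dx,dy,h)",tubframe(p,lx,ly),"rot err",(TR*r.inv()).as_rotvec(degrees=True))
for h in sys.argv[3:]: print(h,end=" "); move(p,r,tcp(float(h),lx,ly),TR)
E
python3 st.py .1 1.1 32 24
```

```text
10.55 [587.2116 -30.5256 196.9169] [-179.7872  -30.1194  176.9248] grip 19.611375582091558 F along tub z,x,y [-1.3836  0.082   0.4253] T [ 0.0356 -0.4648  0.0319]
lid in tub frame (dx,dy,h) [ 0.6619 -0.0785 68.4135] rot err [ 0.1775 -0.1291 -0.1314]
32 shift [-0.0375  0.0022 -0.0624] turn [ 0.003  -0.0022 -0.0022] rows 0.6
24 shift [-0.0455  0.0026 -0.0763] turn [ 0.003  -0.0022 -0.0022] rows 0.7
```

{"op": "send_rows", "data": {
  "motion": [
    [-0.019,0.001,-0.031,0,0,0,-1],
    [-0.037,0.002,-0.062,0,0,0,-1],
    [-0.039,0.002,-0.066,0,0,0,-1],
    [-0.041,0.002,-0.069,0,0,0,-1],
    [-0.043,0.002,-0.073,0,0,0,-1],
    [-0.045,0.003,-0.076,0,0,0,-1],
    [-0.046,0.003,-0.078,0,0,0,-1],
    [-0.046,0.003,-0.078,0,0,0,-1]
  ]
}}

```text
time_s: 11.55
ee_pos: [563.7, -29.5, 156.4]
ee_rot: [-179.8, -30.3, 176.9]
force: [0.1, 0.3, -1.4]
gripper_width: 20.1
gripper_force: 45.0
```

```bash
python3 st.py .1 1.1 17 11
```

```text
11.55 [563.7458 -29.4961 156.4089] [-179.7913  -30.2886  176.8766] grip 20.060626960072113 F along tub z,x,y [-1.1501  0.7456  0.2836] T [-0.0365 -0.4258 -0.0051]
lid in tub frame (dx,dy,h) [ 0.5754 -0.3195 21.589 ] rot err [ 0.1646 -0.2979 -0.0814]
17 shift [-0.0055  0.0009 -0.0074] turn [ 0.0027 -0.005  -0.0014] rows 0.1
11 shift [-0.0115  0.0013 -0.0178] turn [ 0.0027 -0.005  -0.0014] rows 0.2
```

{"op": "send_rows", "data": {
  "motion": [
    [-0.003,0,-0.004,0,0,0,-1],
    [-0.0055,0.001,-0.0075,0,-0.003,0,-1],
    [-0.0075,0.001,-0.011,0,-0.003,0,-1],
    [-0.0075,0.001,-0.011,0,-0.003,0,-1]
  ]
}}

```text
time_s: 12.05
ee_pos: [560.2, -28.9, 150.9]
ee_rot: [-179.8, -30.1, 176.9]
force: [2.5, 0.3, 0.9]
gripper_width: 19.7
gripper_force: 45.0
```

```bash
python3 st.py .1 1.1 15 11 7
```

```text
12.05 [560.1796 -28.9443 150.9279] [-179.8064  -30.0529  176.8829] grip 19.650988772726937 F along tub z,x,y [1.9983 1.7506 0.3929] T [ 0.009  -0.6018 -0.0382]
lid in tub frame (dx,dy,h) [ 0.2062  0.0387 15.0469] rot err [ 0.1645 -0.0619 -0.0797]
15 shift [-0.0004 -0.0001  0.0001] turn [ 0.0027 -0.001  -0.0013] rows 0.0
11 shift [-0.0044  0.0002 -0.0068] turn [ 0.0027 -0.001  -0.0013] rows 0.1
7 shift [-0.0084  0.0004 -0.0137] turn [ 0.0027 -0.001  -0.0013] rows 0.1
```

It is entering by about 12 mm, so lid 1 looks like the right one. I'll press on.

{"op": "send_rows", "data": {
  "motion": [
    [-0.002,0,-0.0035,0,0,0,-1],
    [-0.0044,0,-0.007,0,0,0,-1],
    [-0.006,0,-0.01,0,0,0,-1],
    [-0.007,0,-0.012,0,0,0,-1],
    [-0.007,0,-0.012,0,0,0,-1]
  ]
}}

```text
time_s: 12.68
ee_pos: [557.4, -28.9, 146.0]
ee_rot: [-179.9, -30.0, 176.9]
force: [5.4, -0.8, 3.8]
gripper_width: 19.7
gripper_force: 45.0
```

```bash
python3 st.py .1 1.1 6
```

```text
12.675 [557.3613 -28.9085 145.9687] [-179.8526  -29.9642  176.8868] grip 19.717890924828694 F along tub z,x,y [ 5.9948  2.7893 -0.4769] T [ 0.4623 -0.3303 -0.2023]
lid in tub frame (dx,dy,h) [ 0.2469 -0.078   9.3441] rot err [ 0.1295  0.0288 -0.0605]
6 shift [-0.0038  0.0004 -0.0055] turn [ 0.0022  0.0005 -0.001 ] rows 0.1
```

{"op": "send_rows", "data": {
  "motion": [
    [-0.002,0,-0.0035,0,0,0,-1],
    [-0.004,0,-0.007,0,0,0,-1],
    [-0.006,0,-0.0105,0,0,0,-1],
    [-0.006,0,-0.0105,0,0,0,-1]
  ]
}}

```text
time_s: 13.18
ee_pos: [557.5, -28.9, 145.3]
ee_rot: [-179.9, -29.4, 176.9]
force: [13.7, -0.1, 21.9]
gripper_width: 19.8
gripper_force: 45.0
```

```bash
python3 st.py .1 1.1 6
python3 - <<'E'
from workcell import eyes; import cv2,numpy as np
a=eyes.grab_frame("scene");b=eyes.grab_frame("side");np.savez("pics/s5.npz",**a);np.savez("pics/d5.npz",**b)
cv2.imwrite("pics/j5.png",np.hstack([cv2.resize(i["pixels"][y:y+100,x:x+80,::-1],None,fx=5,fy=5,interpolation=2) for i,x,y in((a,215,165),(b,240,170))]))
E
```

```text
13.175 [557.4585 -28.9326 145.3088] [-179.8629  -29.4002  176.9092] grip 19.766548690268003 F along tub z,x,y [25.7686  0.8874  0.6519] T [ 0.522   0.3431 -0.1405]
lid in tub frame (dx,dy,h) [ 0.6621 -0.0968  8.8217] rot err [ 0.1513  0.5925 -0.0772]
6 shift [-0.004   0.0004 -0.0042] turn [ 0.0025  0.0099 -0.0013] rows 0.1
```

View pics/j5.png

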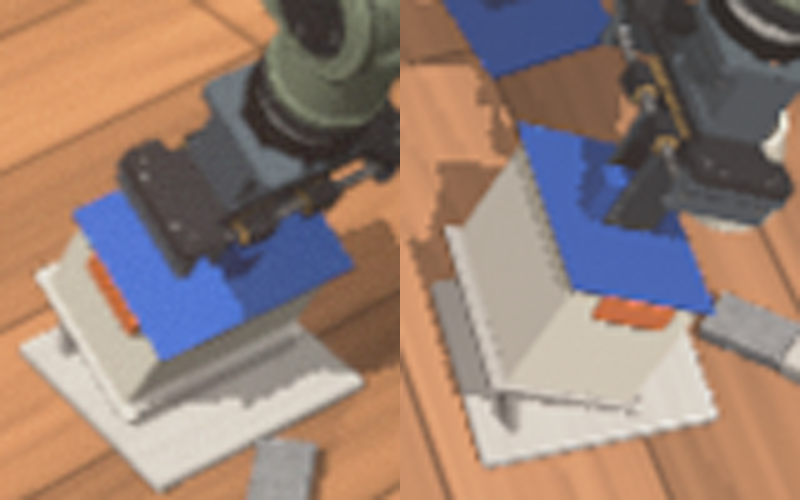

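The lid hit a hard stop at 25 N and looks flush. I'll relax, release, back off and check.

{"op": "send_rows", "data": {
  "motion": [
    [0.004,0,0.007,0,0,0,-1],
    [0.005,0,0.009,0,0,0,-1],
    [0.005,0,0.009,0,0,0,0],
    [0.005,0,0.009,0,0,0,0],
    [0.005,0,0.009,0,0,0,0],
    [0.005,0,0.009,0,0,0,0],
    [0.06,0,0.105,0,0,0,0],
    [0.12,0,0.21,0,0,0,0],
    [0.18,0,0.31,0,0,0,0],
    [0.18,0,0.31,0,0,0,0],
    [0.18,0,0.31,0,0,0,0]
  ]
}}

```text
time_s: 14.65
ee_pos: [643.2, -29.0, 293.6]
ee_rot: [-179.8, -30.2, 176.9]
force: [-0.1, 0.4, -0.9]
gripper_width: 45.5
gripper_force: 0.0
```

Run:
```python
from h import *
from workcell import env,eyes
np.set_printoptions(precision=2,suppress=True)
s=env.state();print(s["time_s"],s["ee_pos"],s["gripper_width"],s["force"])
f=dict(eyes.grab_frame("wrist"));f.update(p=np.array(s["ee_pos"]),e=np.array(s["ee_rot"]))
m=hsvmask(f,(100,140,30),(130,255,255)); k,l,st,c=cv2.connectedComponentsWithStats(m)
i=max((j for j in range(1,k) if abs(c[j][0]-275)<70),key=lambda j:st[j,4]); print("lid px",c[i],st[i])
v,u=np.where((l==i)&(f["depth"]>0)); o,d=wray(f,u,v)
T=np.array(f["T_tool_cam"]); dz=d@Rn.from_euler('xyz',f["e"],degrees=True).as_matrix()@T[:3,2]
X=o+d*(f["depth"][v,u]/dz)[:,None]-MOUTH; q=np.stack([X@XT,X@YT,X@ZT],1)
fl=q[np.abs(q[:,2]-5)<9]; A=np.c_[fl[:,:2],np.ones(len(fl))]
print(len(fl),"flange height median",np.median(fl[:,2]),"plane",np.linalg.lstsq(A,fl[:,2],rcond=None)[0]*[57,77,1],"bounds",fl.min(0),fl.max(0))
cv2.imwrite("pics/w6.png",f["pixels"][:,:,::-1])
sc=eyes.grab_frame("scene");sd=eyes.grab_frame("side")
cv2.imwrite("pics/j6.png",np.hstack([cv2.resize(i["pixels"][y:y+100,x:x+80,::-1],None,fx=5,fy=5,interpolation=2) for i,x,y in((sc,215,165),(sd,240,170))]))
```

```text
14.65 [643.16 -28.95 293.59] 45.51096086520202 [-0.11  0.44 -0.94]
lid px [272.87 185.69] [  203   138   140    99 13235]
11901 flange height median 4.406741824588429 plane [-0.01  0.07  4.42] bounds [-56.45 -76.11   1.39] [55.83 76.46 13.12]
```

View pics/j6.png

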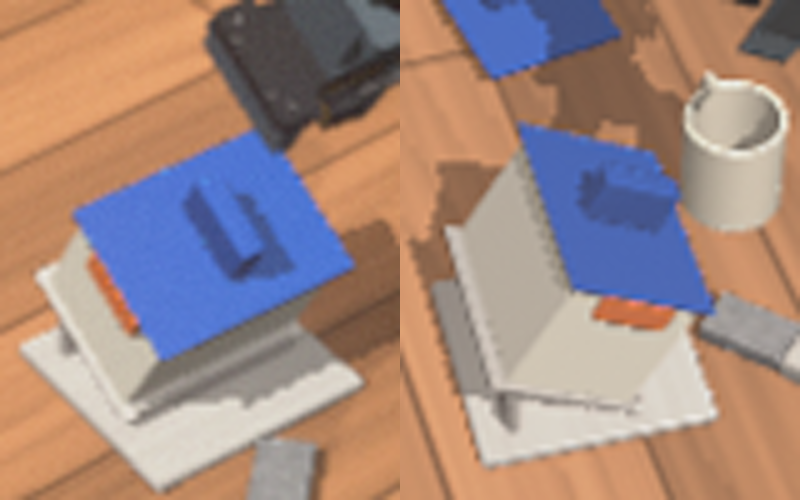

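The lid is flush: its flange top is 4.4 mm above the rim plane (5 mm nominal), level to 0.1 mm. The other lids were not touched.

```bash
python3 -c "
from workcell import env
print(env.job_done())"
```

```text
the job is handed in; nothing more can be done
None
```

The stamp is in the tub, and the first lid I tried (the one nearest the robot on its left) fitted and is pressed on flush. The other two lids and the bystanders were never touched. I handed the job in at about 15 s; I judged the clips seated from the hard stop at 25 N and the flush flange, since they can't be seen directly.

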